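# Bolt the specimen carrier shut

### The arm

A 6-joint arm with a two-finger parallel gripper is mounted at the origin on the work surface. World frame = base frame: x ahead of the robot, y to its left, z up, the work surface at z = 0. Lengths are in mm, angles in rad, forces in N, time in s.
With the tool pointing down it reaches from about 275 to 750 mm from the base axis. Payload 10.2 kg.
Tool frame: the origin (TCP) lies midway between the tips of the shut fingers; the grasp point (between the pads) lies 19 mm behind it; x points along the fingers, y is the direction in which the jaws open and shut, and the axes are right-handed (so a half turn about x gives the same grasp; the last joint's range is limited). The gripper opens to 85 mm and grips with 20 to 120 N. Pads are 22 mm wide; open, the fingers measure 114 mm over their backs; the gripper's body (76 mm by 85 mm) begins 54 mm behind the grasp point. The pads swing forward as they close: fully open they stand 13 mm farther back than shut.
Start: joints at [-1.398, 0.313, 1.498, -0, 1.331, -0.223], TCP at [202.4, -484.423, 231.294] pointing down, gripper open.
Joint ranges: [-2.94, 2.94], [-0.97, 2.17], [0.19, 2.56], [-1.23, 4.37], [0.02, 3.11], [-2.88, 2.88]. Speed limits (rad/s): [2.39, 2.39, 3.01, 3.14, 3.14, 3.14].

### API

Orientations are given as a unit quaternion [w, x, y, z].
In Python, from rig import sense, capture, get_calibration, finish_job gives the robot as it stands.
- The arm moves only by the tool jog_arm, never from a script. Its argument "increments" is a list of rows, each an object of numbers: "rx", "ry", "rz": the turn, a rotation vector about the tool's x, y, z in rad; "x", "y", "z": the shift along the tool's x, y, z in mm; "hand": the finger opening in mm, from 0 to 85.4. A call has 1 to 5 rows; each row shifts and turns the commanded pose from where the row before left it, along the tool's axes as they then stand; what a row does not reach is not made up. A row lasts 1/8 s, in which the tool goes at most 62.5 mm and 10.7 degrees, less where a joint would pass 70% of its speed; a pose out of reach is approached as far as the arm can. A call with a gripper value outside its range is refused whole. The fingers move at their own pace and stop on an object; "force" is the grip in N (left out, the last holds). Time passes only in rows, so rows that do not move let the fingers close. It gives the time, the measured TCP pose, the force and the opening at its end, in the units of the state.
- sense(): the state, without advancing time (a new reading comes with each control period).
- capture(name): name is "scene" or "top" or "wrist"; returns the picture (420x560x3 uint8, red, green, blue); there is no depth.
- get_calibration(name): a dict with "camera_matrix" (3x3 intrinsics, pixels), "R" (3x3) and "t" (3): a world point X has camera coordinates R X + t; the wrist camera has in their place "T_tool_cam" (4x4, takes a point from camera to tool coordinates, whose origin is the TCP and whose axes are the tool frame's). Camera axes: x right, y down, z forward; pixel columns grow to the right and rows downward; lengths in mm; the calibration is good to about 2 mm. A picture is of the moment at which its call begins: read the wrist's pose just before it. get_calibration takes no time and is no camera call.
- finish_job(): hands the job in, once; it reports no verdict.
The state is a dict: "time_s": time; "joints": joint angles; "dq": joint speeds; "tau": joint torques, N m; "eef_pos": TCP position; "ee_rot": TCP orientation; "force": force on the tool from outside, world axes, zero at the start; "wrist_torque": the same for the moment, N m; "grip_width": opening from 0.0 (shut) to 1.0 (fully open).
Only numpy, scipy, OpenCV 4.12 (cv2) and the standard library are available. Lean on these libraries where they do the work, as an engineer would, in place of code of your own. Each camera call takes 0.05 s, during which the arm holds its last target.

### The job

Lock the lid of the blue specimen carrier for collection: press the long yellow safety catch on the lid down with one fingertip and, keeping it down all the way, push the red tab with the other fingertip until the steel bolt is fully home in its keeper; then let go so that the catch springs right up and locks it. Only press and push: lift nothing, do not shove the carrier about, and leave all the other things where they stand.

Things in the scene. Friction and masses are not known exactly. Their poses are not given: they have to be found in the camera images.
- carrier: Blue box with white lid, 260 (its x) x 220 (its y) x 120 mm high, about 4 kg, loose on the bench. Origin: centre of its underside, z up. On the lid's top: yellow catch at x = -26 mm and beside it a steel bolt at x = +24 mm, sliding along +y into a steel keeper on the +y wall. Straps over the bolt at y = 43 to 91 mm reach 151 mm above the bench, the keeper 157 mm.
- catch_top (a point): Centre of the top face of the yellow catch, a flat plate 32 mm (carrier x) by 106 mm (carrier y), 6 mm thick, 166 mm above the bench when up. It moves straight down when pressed anywhere on it. Axes as the carrier's.
- catch (a joint): How far the catch is pressed down, m: 0 = up, 0.010 = at its stop. Spring: 3.5 N to start, 7 N at the stop. Its tooth blocks the bolt unless it is 6 mm or more down; let up part way, it drops between the bolt's comb teeth and blocks again. It rises fully to lock only within the bolt's first or last 3 mm of travel.
- tab_back (a point): Centre of the red tab's flat back face (towards the carrier's -y), the face to push, 164 mm above the bench. The tab stands on the bolt, 36 mm wide (carrier x), 8 mm thick, from 146 to 183 mm above the bench. Behind it the bolt's bar has its top at 146 mm, 10 mm below the top of the fully pressed catch. Gap from tab to catch plate 16 mm, centre lines 50 mm apart. Axes as the carrier's.
- bolt (a joint): How far the bolt has slid towards the carrier's +y, m: 0 = open, 0.040 = at its stop, fully home in the keeper. It starts at 0 to 0.003. Friction about 2 N, no spring; it is locked home when the catch has sprung up with the bolt at 0.037 or more.
- label_roll: Bystander: white roll of labels standing on the lid, 52 mm diameter, 40 mm high; origin at the centre of its underside.
- cassette: Bystander: white test cassette lying on the lid, 22 x 70 x 8 mm; origin at the centre of its underside.
- dropper_a: Bystander: white dropper bottle with white cap, 34 mm diameter, 70 mm high; origin at the centre of its underside.
- dropper_b: Bystander: white dropper bottle with blue cap, 34 mm diameter, 70 mm high; origin at the centre of its underside.
- marker: Bystander: green marker pen with black cap lying on the bench, 130 mm long (its y), 17 mm thick; origin under its middle.
- tip_box: Bystander: black pipette tip box with green tips, 125 x 85 mm, 72 mm high; origin at the centre of its underside.
- tube_rack: Bystander: white rack of capped sample tubes, 220 x 80 mm, 104 mm high with the tubes; origin at the centre of its underside.

How it is judged (in metres and radians):
On the way, in this order (a step that is already met when the one before it is completed fails the run):
1. a fingertip holds the catch down, the bolt still open (value of joint catch above 0.0055 m and contact force between the fingers and catch above 0.5 N and value of joint bolt below 0.008 m), for 0.1 s.
2. with the catch still held down by a finger, another part of the fingers pushes the bolt past half-way (value of joint catch above 0.0045 m and contact force between the fingers and catch above 0.3 N and contact force between the fingers and bolt above 0.1 N and value of joint bolt between 0.02 and 0.039 m).
At the end, for the whole second after the job is handed in: The bolt is home (within 4 mm of its stop), the catch is up again (within 2 mm), the carrier stands flat and still within 30 mm of where it stood, and the robot is clear (value of joint bolt above 0.036 m and value of joint catch below 0.002 m and angle between carrier's own z axis and vertical below 0.05 rad and linear speed of carrier below 0.01 m/s and distance of carrier from where it was at the start of the episode below 0.03 m); the robot touches nothing.
It fails at once if the catch is let up while the bolt is part way (value of joint catch below 0.003 m and value of joint bolt between 0.007 and 0.033 m).
It fails at once if the carrier is shoved more than 30 mm, lifted or tipped (distance of carrier from where it was at the start of the episode above 0.03 m or height (world z) of carrier above 0.012 m or angle between carrier's own z axis and vertical above 0.1 rad).
It fails at once if a bystander is moved more than 30 mm, lifted or carried (distance of any of label_roll, cassette, dropper_a, dropper_b, marker, tip_box, tube_rack from where it was at the start of the episode above 0.03 m).
It fails at once if the robot handles a bystander (contact force between the fingers and label_roll above 1 N or contact force between the fingers and cassette above 1 N or contact force between the fingers and dropper_a above 1 N or contact force between the fingers and dropper_b above 1 N or contact force between the fingers and marker above 1 N or contact force between the fingers and tip_box above 1 N or contact force between the fingers and tube_rack above 1 N).
It also fails if it takes over 38 s, if anything falls off the work surface, if the arm or the gripper's body presses on something with over 40 N, if the wrist force passes 120 N, or if a joint passes its speed limit or range.

## Working session

There is one attempt and no reset: what is moved stays moved. The work goes in short steps, Python scripts to look and compute and a tool call to move; the robot and the scene stay as the last step left them, time stands still between calls to the robot, and variables do not carry over. Pictures are saved under pics/ and viewed, and the job is handed in when it is done.

Besides the shell and the picture viewer there is one more tool, called after "Call:" as name([rows], argument=value, ...), one row to a line, values as JSON. jog_arm: Moves the arm, as the interface text tells. Its arguments: {"type":"object","properties":{"increments":{"type":"array","items":{"type":"object","properties":{"rx":{"type":"number"},"ry":{"type":"number"},"rz":{"type":"number"},"x":{"type":"number"},"y":{"type":"number"},"z":{"type":"number"},"hand":{"type":"number"}}}},"force":{"type":"number"}},"required":["increments"]}

```bash
mkdir -p pics
python3 - <<'E'
from rig import *
import cv2,json
print(sense())
for n in("scene","top","wrist"):
    cv2.imwrite(f"pics/{n}0.png",capture(n)[:,:,::-1]); print(n,get_calibration(n))
E
```

```text
{'time_s': 0.0, 'joints': array([-1.39841192e+00,  3.13488195e-01,  1.49844137e+00, -7.23236178e-06,
        1.33096010e+00, -2.23385940e-01]), 'dq': array([-0.0013252 , -0.00041287,  0.00138356,  0.00020421,  0.00013429,
        0.00045896]), 'tau': array([-3.49022093e-04, -4.12269831e+01, -2.59742296e+01, -2.31042031e-04,
        4.14993876e-03,  1.67673278e-05]), 'eef_pos': array([ 202.34779791, -484.16946435,  230.71390732]), 'ee_rot': array([ 0.13855661,  0.69331621,  0.13947356, -0.69329779]), 'force': array([-0.48810635,  0.42843007, -0.32761488]), 'wrist_torque': array([ 0.06016691, -0.00733335,  0.03435291]), 'grip_width': 1.0016225917431067}
scene {'camera_matrix': array([[444.60409086,   0.        , 277.32678526],
       [  0.        , 444.60409086, 217.10313429],
       [  0.        ,   0.        ,   1.        ]]), 'R': array([[ 0.17820765,  0.98392503,  0.01155685],
       [ 0.73214259, -0.12473976, -0.66963215],
       [-0.65742624,  0.12779483, -0.742603  ]]), 't': array([ -92.57621664, -313.7919917 , 1667.24254866])}
top {'camera_matrix': array([[483.68979494,   0.   
[... 170 characters left out ...]
653613],
       [-0.99614733,  0.01798362, -0.08583177],
       [ 0.08569753, -0.00810852, -0.9962882 ]]), 't': array([  -3.72868368,  550.05670112, 1297.74163506])}
wrist {'camera_matrix': array([[312.31175929,   0.        , 273.12330982],
       [  0.        , 312.31175929, 207.02823065],
       [  0.        ,   0.        ,   1.        ]]), 'T_tool_cam': array([[ 4.66246469e-05, -2.84266656e-01,  9.58745256e-01,
        -1.42726928e+02],
       [ 9.99999530e-01,  9.42128619e-04,  2.30708966e-04,
         8.63884911e-01],
       [-9.68844211e-04,  9.58744794e-01,  2.84266566e-01,
        -7.32778490e+01],
       [ 0.00000000e+00,  0.00000000e+00,  0.00000000e+00,
         1.00000000e+00]])}
```

View pics/scene0.png

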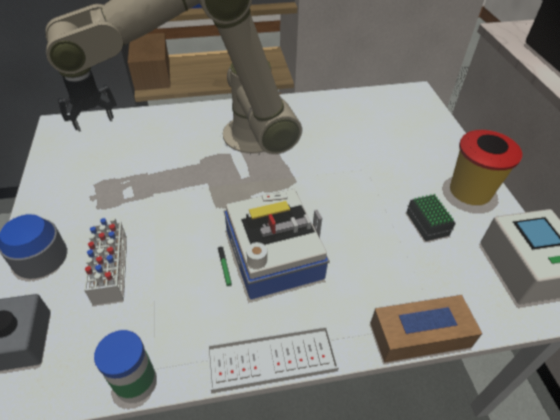

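View pics/top0.png

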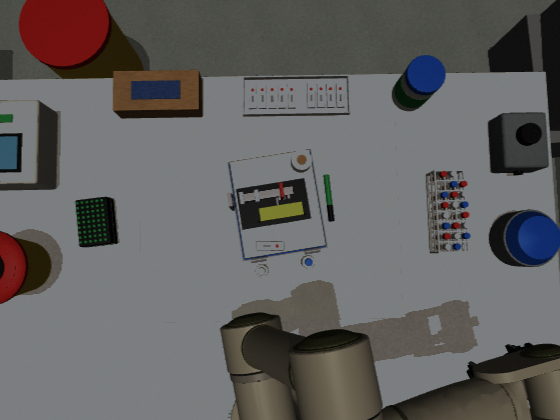

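Run:
```python
import cv2
i=cv2.imread("pics/top0.png")
cv2.imwrite("pics/topc.png",cv2.resize(i[120:300,200:400],None,fx=4,fy=3.3333,interpolation=cv2.INTER_CUBIC))
```

```text
(no output)
```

View pics/topc.png

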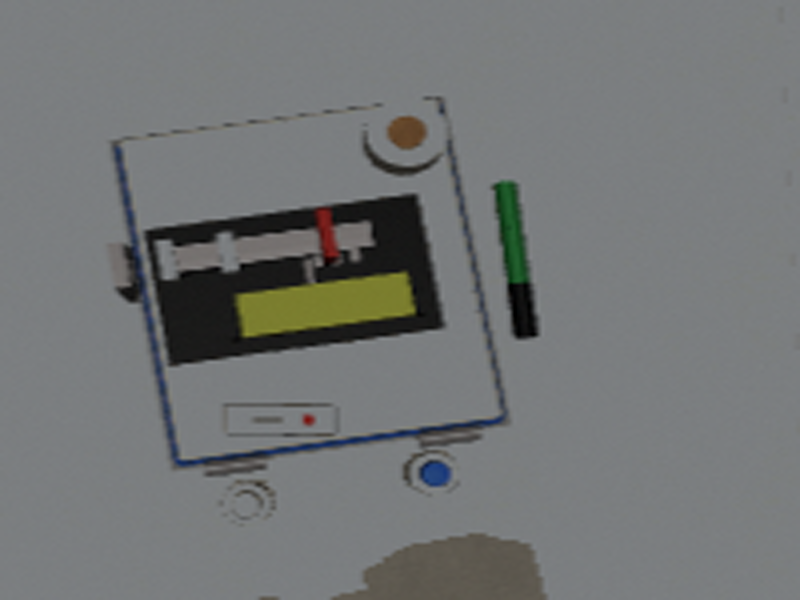

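```bash
cat > h.py <<'E'
import numpy as np
from scipy.spatial.transform import Rotation as Ro
from rig import *
def ray(n,uv,z):
    c=get_calibration(n);K,R,t=c["camera_matrix"],c["R"],c["t"]
    d=R.T@np.linalg.inv(K)@np.array([uv[0],uv[1],1.]);o=-R.T@t
    return o+d*(z-o[2])/d[2]
def toolR():
    q=np.array(sense()["ee_rot"]);return Ro.from_quat(q[[1,2,3,0]]).as_matrix()
E
python3 - <<'E'
from h import *
f=lambda x,y:(200+x/4,120+y/3.33333)
lid=np.array([ray("top",f(*p),120) for p in[(113,142),(440,98),(507,420),(177,466)]])
cat=np.array([ray("top",f(*p),166) for p in[(235,294),(407,271),(415,315),(242,338)]])
for a in(lid,cat):
    print(a.round(1).tolist(),a.mean(0), np.linalg.norm(np.diff(a,axis=0),axis=1))
    v=(a[0]-a[1])+(a[3]-a[2]);print("yaw",np.arctan2(-v[0],v[1]))
    w=(a[0]-a[3])+(a[1]-a[2]);print("yaw",np.arctan2(w[1],w[0]))
v=(lid[0]-lid[1])+(lid[3]-lid[2]);yaw=np.arctan2(-v[0],v[1])
R=Ro.from_euler("z",yaw).as_matrix();c=lid.mean(0)
print("catch in carrier",(cat.mean(0)-c)@R)
for p in[(317,210),(331,210),(337,260),(324,262)]:print("tab top",(ray("top",f(*p),183)-c)@R)
for p in [(245,503),(434,473)]:print("dropper",(ray("top",f(*p),70)),(ray("top",f(*p),70)-c)@R)
print("roll",(ray("top",f(406,132),160)-c)@R)
print(toolR().round(4))
E
```

```text
[[671.7, 104.3, 120.0], [702.3, -105.3, 120.0], [454.6, -141.4, 120.0], [423.9, 66.8, 120.0]] [563.12400815 -18.8845718  120.        ] [211.86000028 250.2601213  210.38673011]
yaw 0.1457498108756125
yaw 0.1476135878504381
[[548.9, 27.2, 166.0], [564.0, -78.1, 166.0], [531.5, -82.2, 166.0], [516.6, 23.4, 166.0]] [540.26895615 -27.43131065 166.        ] [106.31581432  32.68697624 106.66855033]
yaw 0.14117378354004817
yaw 0.12092587158684487
catch in carrier [-23.85400632  -5.13678203  46.        ]
tab top [ 43.22684009 -11.221812    63.        ]
tab top [ 41.85220316 -19.55966974  63.        ]
tab top [  5.32134878 -17.11240712  63.        ]
tab top [ 5.16228746 -9.15144881 63.        ]
dropper [393.75724544  25.69425179  70.        ] [-161.09663968   68.70403558  -50.        ]
dropper [414.79792529 -98.15020171  70.        ] [-158.26551454  -56.88315963  -50.        ]
roll [ 95.17565352 -76.01686194  40.        ]
[[-2.000e-04  3.855e-01 -9.227e-01]
 [ 1.000e-03 -9.227e-01 -3.855e-01]
 [-1.000e+00 -9.000e-04 -2.000e-04]]
```

Run:
```python
from h import *
R=Ro.from_euler("z",.143).as_matrix()
t=np.array([540.3,-27.4,231])+R@[25,-30,0]
print(t,toolR().T@(t-sense()["eef_pos"]))
```

```text
[569.3202167  -53.53095909 231.        ] [ 2.19520218e-01 -2.55922982e+02 -5.04640616e+02]
```

Call:
jog_arm([
  {"y": -25, "z": -50, "hand": 36},
  {"y": -25, "z": -50},
  {"y": -25, "z": -50},
  {"y": -25, "z": -50},
  {"y": -25, "z": -50},
])

```text
schema error: expected keys rx, ry, rz, x, y, z, hand
```

Call:
jog_arm([
  {"y": -26, "z": -50},
  {"y": -26, "z": -50},
  {"y": -26, "z": -50},
  {"y": -26, "z": -50},
  {"y": -27, "z": -55},
])

```text
schema error: expected keys rx, ry, rz, x, y, z, hand
```

Call:
jog_arm([
  {"rx": -0.165},
  {"rx": -0.165},
  {"rx": -0.165},
  {"rx": -0.165},
  {"rx": -0.165},
])

```text
schema error: expected keys rx, ry, rz, x, y, z, hand
```

Call:
jog_arm([
  {"rx": -0.165},
  {"rx": -0.165},
  {"rx": -0.163},
  {},
  {},
])

```text
schema error: expected keys rx, ry, rz, x, y, z, hand
```

Run:
```python
from h import *
import cv2
s=sense();print(s["time_s"],s["eef_pos"],s["joints"],s["force"],s["grip_width"]);print(toolR().round(4))
for n in("wrist","scene"): cv2.imwrite(f"pics/{n}1.png",capture(n)[:,:,::-1])
i=cv2.imread("pics/scene1.png");cv2.imwrite("pics/scene1c.png",cv2.resize(i[150:300,200:350],None,fx=4,fy=4,interpolation=cv2.INTER_CUBIC))
```

```text
0.15 [ 202.36464904 -484.2308161   230.87173766] [-1.39840208e+00  3.13325511e-01  1.49824326e+00 -3.03969724e-06
  1.33098985e+00 -2.23405675e-01] [ 1.18981961 -0.13972604  0.02821181] 1.0011033984186846
[[-2.000e-04  3.855e-01 -9.227e-01]
 [ 1.000e-03 -9.227e-01 -3.855e-01]
 [-1.000e+00 -9.000e-04 -2.000e-04]]
```

View pics/wrist1.png

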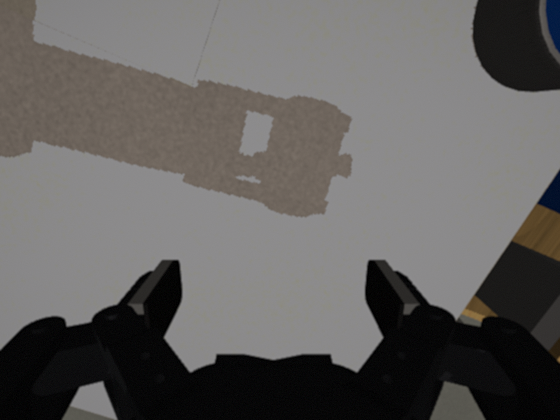

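View pics/scene1c.png

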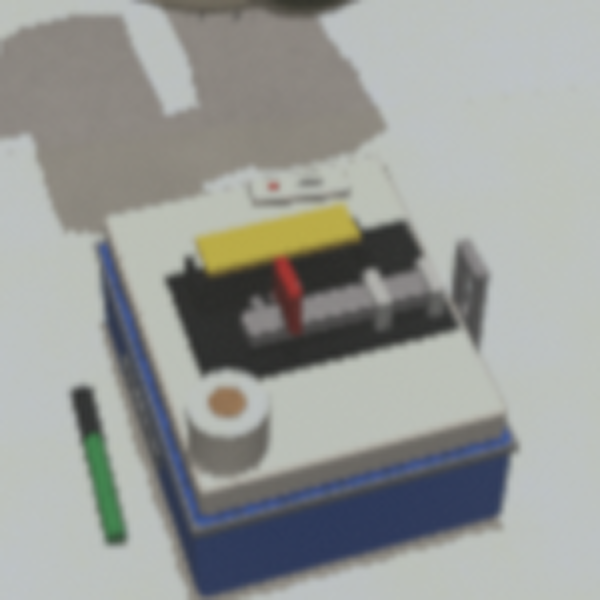

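All seven keys are needed in every row, and nothing has moved yet. I'll resend the moves in full.

Call:
jog_arm([
  {"rx": 0, "ry": 0, "rz": 0, "x": 0, "y": -25, "z": -50, "hand": 36},
  {"rx": 0, "ry": 0, "rz": 0, "x": 0, "y": -25, "z": -50, "hand": 36},
  {"rx": 0, "ry": 0, "rz": 0, "x": 0, "y": -25, "z": -50, "hand": 36},
  {"rx": 0, "ry": 0, "rz": 0, "x": 0, "y": -25, "z": -50, "hand": 36},
  {"rx": 0, "ry": 0, "rz": 0, "x": 0, "y": -25, "z": -50, "hand": 36},
], force=20)

```text
time_s: 0.88
eef_pos: [385.8, -271.2, 231.4]
ee_rot: [0.139, 0.693, 0.139, -0.693]
force: [0.7, -0.9, 0.2]
grip_width: 0.419
```

Call:
jog_arm([
  {"rx": 0, "ry": 0, "rz": 0, "x": 0, "y": -26, "z": -50, "hand": 36},
  {"rx": 0, "ry": 0, "rz": 0, "x": 0, "y": -26, "z": -50, "hand": 36},
  {"rx": 0, "ry": 0, "rz": 0, "x": 0, "y": -26, "z": -50, "hand": 36},
  {"rx": 0, "ry": 0, "rz": 0, "x": 0, "y": -26, "z": -50, "hand": 36},
  {"rx": 0, "ry": 0, "rz": 0, "x": 0, "y": -27, "z": -54, "hand": 36},
])

```text
time_s: 1.5
eef_pos: [569.7, -52.4, 231.4]
ee_rot: [0.139, 0.693, 0.139, -0.693]
force: [0.9, -0.2, 1.7]
grip_width: 0.422
```

Call:
jog_arm([
  {"rx": -0.165, "ry": 0, "rz": 0, "x": 0, "y": 0, "z": 0, "hand": 36},
  {"rx": -0.165, "ry": 0, "rz": 0, "x": 0, "y": 0, "z": 0, "hand": 36},
  {"rx": -0.165, "ry": 0, "rz": 0, "x": 0, "y": 0, "z": 0, "hand": 36},
  {"rx": -0.165, "ry": 0, "rz": 0, "x": 0, "y": 0, "z": 0, "hand": 36},
  {"rx": -0.165, "ry": 0, "rz": 0, "x": 0, "y": 0, "z": 0, "hand": 36},
])

```text
time_s: 2.12
eef_pos: [568.7, -53.9, 231.1]
ee_rot: [-0.407, -0.578, -0.407, 0.578]
force: [-1.0, -0.8, -1.0]
grip_width: 0.419
```

Call:
jog_arm([
  {"rx": -0.165, "ry": 0, "rz": 0, "x": 0, "y": 0, "z": 0, "hand": 36},
  {"rx": -0.165, "ry": 0, "rz": 0, "x": 0, "y": 0, "z": 0, "hand": 36},
  {"rx": -0.163, "ry": 0, "rz": 0, "x": 0, "y": 0, "z": 0, "hand": 36},
  {"rx": 0, "ry": 0, "rz": 0, "x": 0, "y": 0, "z": 0, "hand": 36},
  {"rx": 0, "ry": 0, "rz": 0, "x": 0, "y": 0, "z": 0, "hand": 36},
])

```text
time_s: 2.75
eef_pos: [568.7, -53.9, 231.2]
ee_rot: [0.534, 0.464, 0.534, -0.464]
force: [0.2, -0.2, 0.1]
grip_width: 0.422
```

Run:
```python
from h import *
import cv2
s=sense();print(s["time_s"],s["eef_pos"],s["joints"],s["force"],s["grip_width"]);print(toolR().round(4))
for n in("wrist","scene"): cv2.imwrite(f"pics/{n}2.png",capture(n)[:,:,::-1])
i=cv2.imread("pics/scene2.png");cv2.imwrite("pics/scene2c.png",cv2.resize(i[130:280,200:350],None,fx=4,fy=4,interpolation=cv2.INTER_CUBIC))
```

```text
2.75 [568.71067511 -53.87986455 231.19763556] [-2.99476739e-01  4.15710477e-01  1.35280143e+00 -2.17756058e-06
  1.37326437e+00 -4.39385251e-01] [ 0.17630076 -0.22523034  0.10100446] 0.4224397835443541
[[-2.000e-04  9.902e-01  1.395e-01]
 [ 1.000e-04  1.395e-01 -9.902e-01]
 [-1.000e+00 -2.000e-04 -1.000e-04]]
```

View pics/wrist2.png

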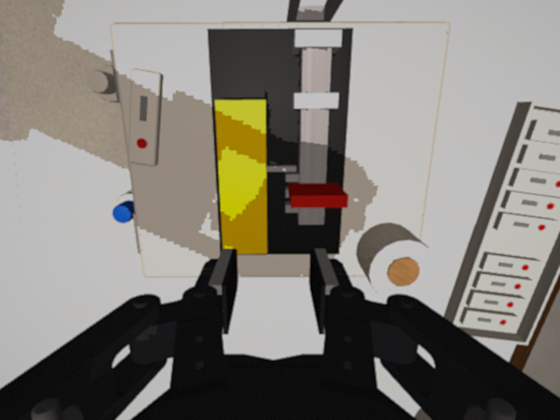

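View pics/scene2c.png

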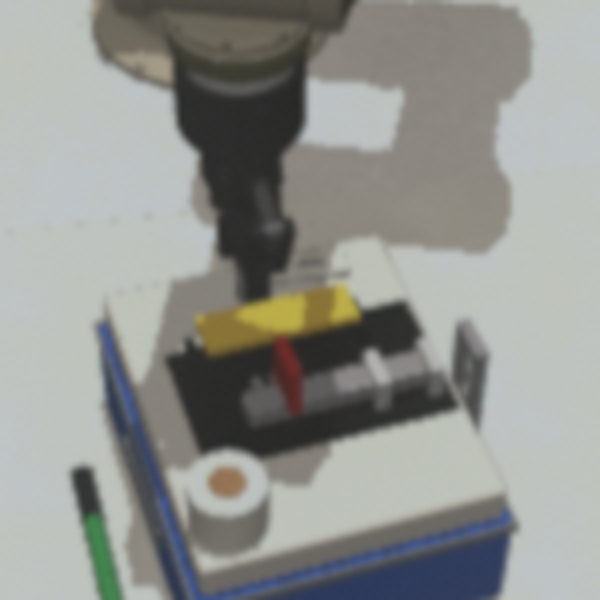

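```bash
cat >> h.py <<'E'
def wproj(P,pos,Rt):
    c=get_calibration("wrist");T=c["T_tool_cam"];K=c["camera_matrix"]
    pt=Rt.T@(np.asarray(P)-pos);pc=T[:3,:3].T@(pt-T[:3,3]);u=K@pc;return u[:2]/u[2]
def wray(uv,z,pos,Rt):
    c=get_calibration("wrist");T=c["T_tool_cam"];K=c["camera_matrix"]
    d=Rt@T[:3,:3]@np.linalg.inv(K)@np.array([uv[0],uv[1],1.]);o=Rt@T[:3,3]+pos
    return o+d*(z-o[2])/d[2]
E
python3 - <<'E'
import cv2
i=cv2.imread("pics/wrist2.png")
cv2.imwrite("pics/w2c.png",cv2.resize(i[80:300,190:380],None,fx=4,fy=2.7,interpolation=cv2.INTER_CUBIC))
E
```

```text
(no output)
```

View pics/w2c.png

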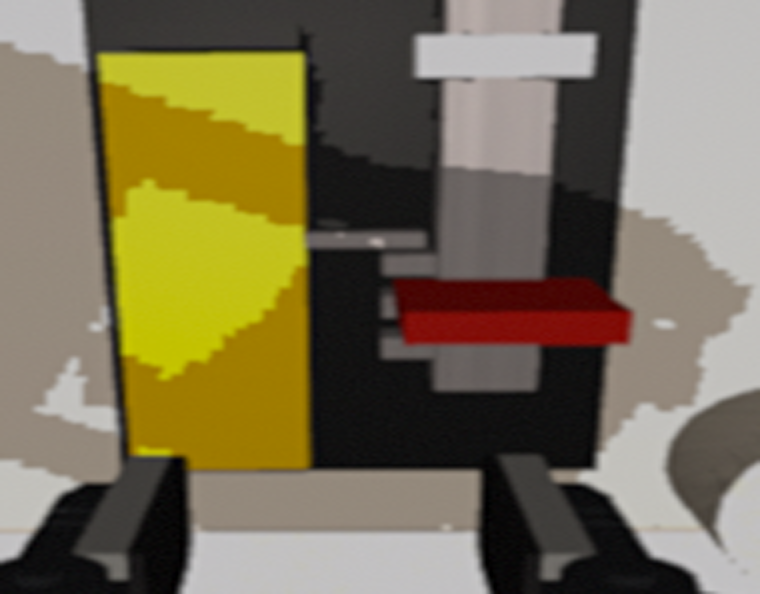

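Run:
```python
from h import *
pos=np.array(sense()["eef_pos"]);Rt=toolR()
f=lambda x,y:(190+x/4,80+y/2.7)
cat=np.array([wray(f(*p),166,pos,Rt) for p in[(98,52),(304,52),(310,468),(128,468)]])
tab=np.array([wray(f(*p),183,pos,Rt) for p in[(405,344),(629,344),(630,312),(400,310)]])
print(cat.round(1),cat.mean(0));print(tab.round(1),tab.mean(0))
for a in (cat,tab):print(np.linalg.norm(np.roll(a,-1,0)-a,axis=1))
print("tool coords cat",((cat-pos)@Rt).round(1).tolist());print("tab",((tab-pos)@Rt).round(1).tolist())
e=cat[0]-cat[3]+cat[1]-cat[2];print("yaw",np.arctan2(-e[0],e[1]), np.arctan2((tab[1]-tab[0])[1],(tab[1]-tab[0])[0]), "tool",np.arctan2(Rt[1,1],Rt[0,1]))
# finger tips
for x in(0,-4,-8):
  for y in(-32,-18,18,32):
    for z in(-11,11):
      u=wproj(pos+Rt@[x,y,z],pos,Rt);print((x,y,z),(u-[190,80])*[4,2.7])
```

```text
[[521.9  21.1 166. ]
 [554.1  25.7 166. ]
 [569.5 -79.1 166. ]
 [536.7 -83.8 166. ]] [545.54143084 -28.99936029 166.        ]
[[579.3 -37.4 183. ]
 [614.7 -32.3 183. ]
 [613.2 -24.7 183. ]
 [577.2 -29.3 183. ]] [596.10188217 -30.92857656 183.        ]
[ 32.45820038 105.91204176  33.05687574 105.91972033]
[35.72429884  7.80905243 36.28420679  8.33429462]
tool coords cat [[65.3, -35.8, -80.8], [65.3, -3.3, -80.9], [65.3, -2.8, 25.0], [65.3, -35.9, 25.1]]
tab [[48.3, 12.8, -14.8], [48.3, 48.5, -14.9], [48.3, 48.1, -22.7], [48.3, 11.9, -23.1]]
yaw 0.14300648206561517 0.142164602522367 tool 0.14104899601493187
(0, -32, -11) [ 62.80779396 439.20116431]
(0, -32, 11) [ 73.14792806 546.40748145]
(0, -18, -11) [176.32015473 439.28385176]
(0, -18, 11) [182.23820685 546.48850621]
(0, 18, -11) [468.22485368 439.49648809]
(0, 18, 11) [462.77063299 546.6968664 ]
(0, 32, -11) [581.74948141 439.57918447]
(0, 32, 11) [571.87224156 546.77789957]
(-4, -32, -11) [ 55.90761046 448.03133837]
(-4, -32, 11) [ 66.77658761 557.51288084]
(-4, -18, -11) [172.31779306 448.11627378]
(-4, -18, 11) [178.54064704 557.59605699]
(-4, 18, -11) [471.67484943 448.33469124]
(-4, 18, 11) [465.94923191 557.80994988]
(-4, 32, -11) [588.09793335 448.41963607]
(-4, 32, 11) [577.72518334 557.89313488]
(-8, -32, -11) [ 48.64588421 457.32417916]
(-8, -32, 11) [ 60.08507263 569.17635214]
(-8, -18, -11) [168.10571989 457.4114877 ]
(-8, -18, 11) [174.6572735  569.26179631]
(-8, 18, -11) [475.30562181 457.63600816]
(-8, 18, 11) [469.28757147 569.48152187]
(-8, 32, -11) [594.77904366 457.72332663]
(-8, 32, 11) [583.87226946 569.56697536]
```

Call:
jog_arm([
  {"rx": -0.002, "ry": 0, "rz": 0, "x": 0, "y": 3, "z": 3, "hand": 44},
  {"rx": 0, "ry": 0, "rz": 0, "x": 15, "y": 0, "z": 0, "hand": 44},
  {"rx": 0, "ry": 0, "rz": 0, "x": 20, "y": 0, "z": 0, "hand": 44},
  {"rx": 0, "ry": 0, "rz": 0, "x": 18, "y": 0, "z": 0, "hand": 44},
  {"rx": 0, "ry": 0, "rz": 0, "x": 0, "y": 0, "z": 0, "hand": 44},
])

```text
time_s: 3.48
eef_pos: [571.3, -56.2, 176.3]
ee_rot: [0.534, 0.462, 0.536, -0.463]
force: [-0.2, -0.2, -0.2]
grip_width: 0.515
```

Run:
```python
from h import *
import cv2
s=sense();print(s["time_s"],s["eef_pos"],s["force"],s["grip_width"])
a=capture("wrist")[150:370,150:420,::-1];b=capture("scene")[170:270,210:310,::-1]
a=cv2.resize(a,(540,440));b=cv2.resize(b,(440,440),interpolation=cv2.INTER_CUBIC)
cv2.imwrite("pics/w3.png",a);cv2.imwrite("pics/s3.png",b)
```

```text
3.475 [571.31809255 -56.23570579 176.34212119] [-0.19965513 -0.1656845  -0.17013453] 0.5151900083069968
```

View pics/w3.png

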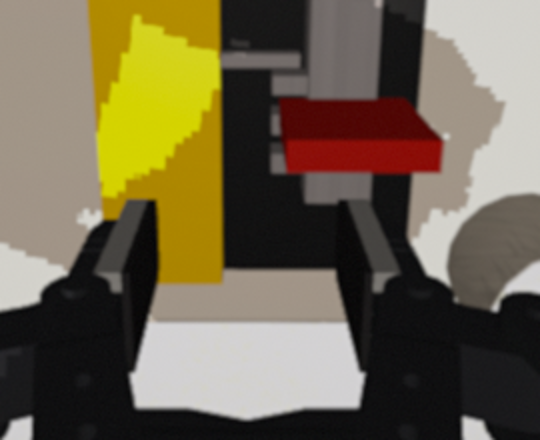

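View pics/s3.png

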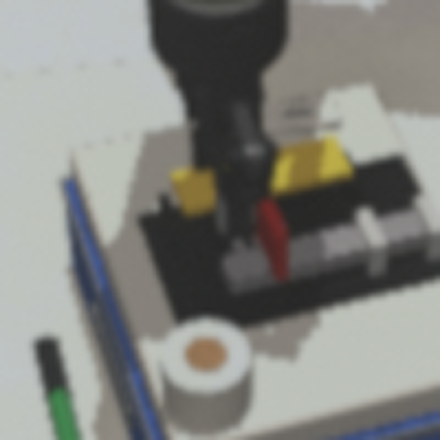

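The left finger is over the catch and the right finger is behind the red tab, with a small gap left. Next I'll creep down until I feel contact.

Call:
jog_arm([
  {"rx": 0, "ry": 0, "rz": 0, "x": 5, "y": 0, "z": 0, "hand": 44},
  {"rx": 0, "ry": 0, "rz": 0, "x": 3, "y": 0, "z": 0, "hand": 44},
  {"rx": 0, "ry": 0, "rz": 0, "x": 0, "y": 0, "z": 0, "hand": 44},
])

```text
time_s: 3.95
eef_pos: [572.1, -56.4, 170.2]
ee_rot: [0.535, 0.462, 0.535, -0.462]
force: [0.5, -1.0, 0.5]
grip_width: 0.517
```

Call:
jog_arm([
  {"rx": 0, "ry": 0, "rz": 0, "x": 2, "y": 0, "z": 0, "hand": 44},
  {"rx": 0, "ry": 0, "rz": 0, "x": 0, "y": 0, "z": 0, "hand": 44},
])

```text
time_s: 4.2
eef_pos: [572.1, -56.4, 168.2]
ee_rot: [0.535, 0.462, 0.535, -0.462]
force: [1.0, 0.7, 0.1]
grip_width: 0.516
```

Call:
jog_arm([
  {"rx": 0, "ry": 0, "rz": 0, "x": 2, "y": 0, "z": 0, "hand": 44},
  {"rx": 0, "ry": 0, "rz": 0, "x": 0, "y": 0, "z": 0, "hand": 44},
])

```text
time_s: 4.45
eef_pos: [572.1, -56.4, 166.1]
ee_rot: [0.535, 0.462, 0.535, -0.463]
force: [-0.2, 1.1, -0.6]
grip_width: 0.515
```

Call:
jog_arm([
  {"rx": 0, "ry": 0, "rz": 0, "x": 2, "y": 0, "z": 0, "hand": 44},
  {"rx": 0, "ry": 0, "rz": 0, "x": 0, "y": 0, "z": 0, "hand": 44},
])

```text
time_s: 4.7
eef_pos: [572.1, -56.5, 164.2]
ee_rot: [0.535, 0.462, 0.535, -0.463]
force: [-0.5, -0.4, -0.5]
grip_width: 0.517
```

Call:
jog_arm([
  {"rx": 0, "ry": 0, "rz": 0, "x": 2, "y": 0, "z": 0, "hand": 44},
  {"rx": 0, "ry": 0, "rz": 0, "x": 0, "y": 0, "z": 0, "hand": 44},
])

```text
time_s: 4.95
eef_pos: [572.2, -56.5, 162.5]
ee_rot: [0.535, 0.463, 0.535, -0.462]
force: [-1.0, -1.2, 3.3]
grip_width: 0.515
```

Call:
jog_arm([
  {"rx": 0, "ry": 0, "rz": 0, "x": 2, "y": 0, "z": 0, "hand": 44},
  {"rx": 0, "ry": 0, "rz": 0, "x": 0, "y": 0, "z": 0, "hand": 44},
])

```text
time_s: 5.2
eef_pos: [572.2, -56.5, 160.3]
ee_rot: [0.535, 0.462, 0.535, -0.462]
force: [-0.3, 0.2, 3.2]
grip_width: 0.522
```

Call:
jog_arm([
  {"rx": 0, "ry": 0, "rz": 0, "x": 2, "y": 0, "z": 0, "hand": 44},
  {"rx": 0, "ry": 0, "rz": 0, "x": 2, "y": 0, "z": 0, "hand": 44},
  {"rx": 0, "ry": 0, "rz": 0, "x": 0, "y": 0, "z": 0, "hand": 44},
])

```text
time_s: 5.58
eef_pos: [572.2, -56.5, 156.3]
ee_rot: [0.535, 0.462, 0.535, -0.462]
force: [-1.4, -0.8, 5.2]
grip_width: 0.514
```

Call:
jog_arm([
  {"rx": 0, "ry": 0, "rz": 0, "x": 2, "y": 0, "z": 0, "hand": 44},
  {"rx": 0, "ry": 0, "rz": 0, "x": 0, "y": 0, "z": 0, "hand": 44},
  {"rx": 0, "ry": 0, "rz": 0, "x": 0, "y": 0, "z": 0, "hand": 44},
])

```text
time_s: 5.95
eef_pos: [572.2, -56.5, 154.5]
ee_rot: [0.535, 0.462, 0.535, -0.462]
force: [-1.6, 0.4, 6.8]
grip_width: 0.513
```

Run:
```python
from h import *
import cv2
s=sense();print(s["time_s"],s["eef_pos"],s["force"],s["grip_width"])
a=capture("wrist")[150:370,150:420,::-1];b=capture("scene")[170:270,210:310,::-1]
a=cv2.resize(a,(540,440));b=cv2.resize(b,(440,440),interpolation=cv2.INTER_CUBIC)
cv2.imwrite("pics/w4.png",a);cv2.imwrite("pics/s4.png",b)
```

```text
5.95 [572.21227937 -56.47387252 154.4672042 ] [-1.57760308  0.43895347  6.81436454] 0.5127654821201793
```

View pics/w4.png

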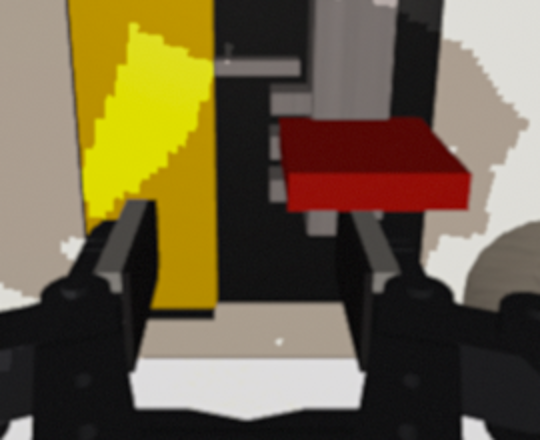

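View pics/s4.png

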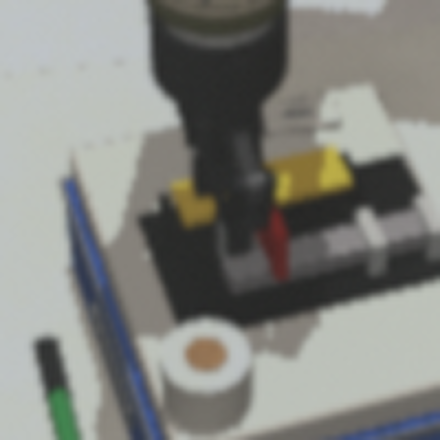

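The catch is down about 8–9 mm at 6.8 N, and the right finger sits behind the tab, above the bar. Now I'll push along carrier +y, which is tool −z.

Call:
jog_arm([
  {"rx": 0, "ry": 0, "rz": 0, "x": 0, "y": 0, "z": -3, "hand": 44},
  {"rx": 0, "ry": 0, "rz": 0, "x": 0, "y": 0, "z": -3, "hand": 44},
  {"rx": 0, "ry": 0, "rz": 0, "x": 0, "y": 0, "z": -3, "hand": 44},
  {"rx": 0, "ry": 0, "rz": 0, "x": 0, "y": 0, "z": 0, "hand": 44},
])

```text
time_s: 6.55
eef_pos: [571.4, -48.4, 154.8]
ee_rot: [0.536, 0.462, 0.534, -0.463]
force: [1.1, -3.9, 6.4]
grip_width: 0.514
```

Call:
jog_arm([
  {"rx": 0, "ry": 0, "rz": 0, "x": 0, "y": 0, "z": -2, "hand": 44},
  {"rx": 0, "ry": 0, "rz": 0, "x": 0, "y": 0, "z": -2, "hand": 44},
  {"rx": 0, "ry": 0, "rz": 0, "x": 0, "y": 0, "z": -2, "hand": 44},
  {"rx": 0, "ry": 0, "rz": 0, "x": 0, "y": 0, "z": 0, "hand": 44},
])

```text
time_s: 7.05
eef_pos: [570.6, -42.9, 154.8]
ee_rot: [0.536, 0.462, 0.534, -0.463]
force: [0.5, -6.4, 6.0]
grip_width: 0.516
```

Run:
```python
from h import *
import cv2
s=sense();print(s["time_s"],s["eef_pos"],s["force"],s["grip_width"])
a=capture("wrist")[150:370,150:420,::-1]
cv2.imwrite("pics/w5.png",cv2.resize(a,(540,440)))
```

```text
7.05 [570.62823852 -42.87825077 154.8436608 ] [ 0.50103252 -6.42896133  5.98105006] 0.5162424327564517
```

View pics/w5.png

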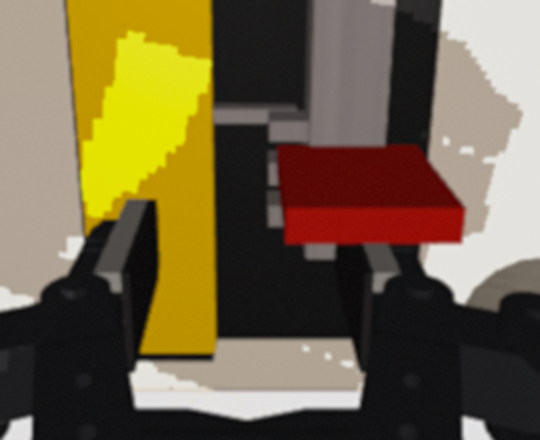

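Call:
jog_arm([
  {"rx": 0, "ry": 0, "rz": 0, "x": 0.7, "y": 0, "z": 0, "hand": 44},
  {"rx": 0, "ry": 0, "rz": 0, "x": 0, "y": 0, "z": -2, "hand": 44},
  {"rx": 0, "ry": 0, "rz": 0, "x": 0, "y": 0, "z": -2, "hand": 44},
])

```text
time_s: 7.48
eef_pos: [570.2, -39.2, 154.3]
ee_rot: [0.536, 0.462, 0.533, -0.463]
force: [1.0, -7.2, 5.8]
grip_width: 0.52
```

Call:
jog_arm([
  {"rx": 0, "ry": 0, "rz": 0, "x": 0, "y": 0, "z": -2, "hand": 44},
  {"rx": 0, "ry": 0, "rz": 0, "x": 0, "y": 0, "z": -2, "hand": 44},
])

```text
time_s: 7.72
eef_pos: [569.6, -35.2, 154.2]
ee_rot: [0.536, 0.462, 0.533, -0.463]
force: [1.6, -7.6, 5.5]
grip_width: 0.512
```

Run:
```python
from h import *
import cv2
s=sense();print(s["time_s"],s["eef_pos"],s["force"],s["grip_width"])
a=capture("wrist")[150:370,150:420,::-1]
cv2.imwrite("pics/w6.png",cv2.resize(a,(540,440)))
a=capture("top")[120:300,200:400,::-1]
cv2.imwrite("pics/t6.png",cv2.resize(a,None,fx=4,fy=3.3333,interpolation=cv2.INTER_CUBIC))
```

```text
7.725 [569.5711214  -35.21031361 154.24463989] [ 1.59327117 -7.63832053  5.54366463] 0.5117704645360237
```

View pics/w6.png

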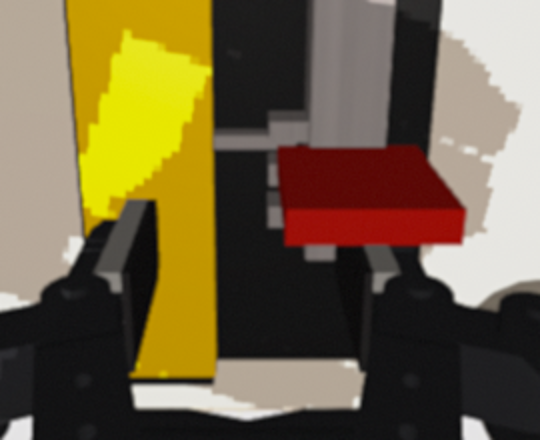

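View pics/t6.png

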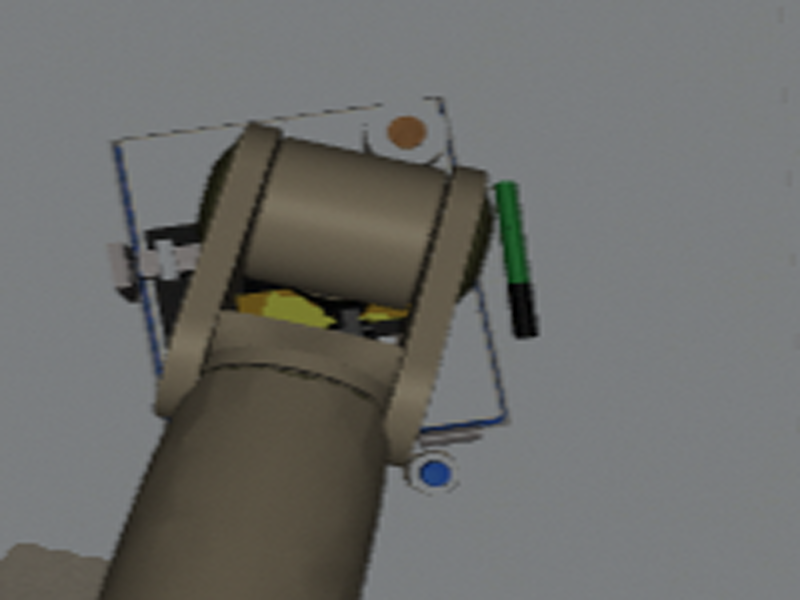

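Call:
jog_arm([
  {"rx": 0, "ry": 0, "rz": 0, "x": 0, "y": 0, "z": -2, "hand": 44},
  {"rx": 0, "ry": 0, "rz": 0, "x": 0, "y": 0, "z": -2, "hand": 44},
  {"rx": 0, "ry": 0, "rz": 0, "x": 0, "y": 0, "z": -2, "hand": 44},
  {"rx": 0, "ry": 0, "rz": 0, "x": 0, "y": 0, "z": -2, "hand": 44},
  {"rx": 0, "ry": 0, "rz": 0, "x": 0, "y": 0, "z": -2, "hand": 44},
])

```text
time_s: 8.45
eef_pos: [568.1, -25.3, 154.2]
ee_rot: [0.536, 0.462, 0.533, -0.463]
force: [0.8, -8.0, 6.7]
grip_width: 0.513
```

Call:
jog_arm([
  {"rx": 0, "ry": 0, "rz": 0, "x": 0, "y": 0, "z": -2, "hand": 44},
  {"rx": 0, "ry": 0, "rz": 0, "x": 0, "y": 0, "z": -2, "hand": 44},
  {"rx": 0, "ry": 0, "rz": 0, "x": 0, "y": 0, "z": -2, "hand": 44},
  {"rx": 0, "ry": 0, "rz": 0, "x": 0, "y": 0, "z": -2, "hand": 44},
])

```text
time_s: 8.95
eef_pos: [567.0, -17.4, 154.2]
ee_rot: [0.536, 0.462, 0.533, -0.463]
force: [0.4, -6.8, 6.9]
grip_width: 0.516
```

Run:
```python
from h import *
import cv2
s=sense();print(s["time_s"],s["eef_pos"],s["force"],s["grip_width"])
a=capture("wrist")[100:370,150:420,::-1]
cv2.imwrite("pics/w7.png",cv2.resize(a,(540,540)))
```

```text
8.95 [566.98358719 -17.36391321 154.23622159] [ 0.36626884 -6.77003374  6.93991888] 0.5155690234356454
```

View pics/w7.png

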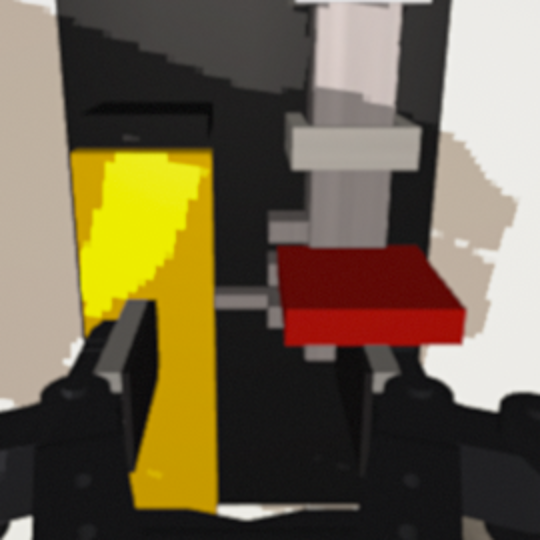

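Call:
jog_arm([
  {"rx": 0, "ry": 0, "rz": 0, "x": 0, "y": 0, "z": -2, "hand": 44},
  {"rx": 0, "ry": 0, "rz": 0, "x": 0, "y": 0, "z": -2, "hand": 44},
  {"rx": 0, "ry": 0, "rz": 0, "x": 0, "y": 0, "z": -1, "hand": 44},
])

```text
time_s: 9.38
eef_pos: [566.3, -12.4, 154.2]
ee_rot: [0.536, 0.462, 0.534, -0.463]
force: [1.0, -6.9, 5.6]
grip_width: 0.513
```

Call:
jog_arm([
  {"rx": 0, "ry": 0, "rz": 0, "x": 0, "y": 0, "z": -1, "hand": 44},
  {"rx": 0, "ry": 0, "rz": 0, "x": 0, "y": 0, "z": -1, "hand": 44},
])

```text
time_s: 9.62
eef_pos: [566.1, -11.2, 154.3]
ee_rot: [0.537, 0.462, 0.533, -0.463]
force: [2.2, -14.3, 6.0]
grip_width: 0.514
```

Call:
jog_arm([
  {"rx": 0, "ry": 0, "rz": 0, "x": 0, "y": 0, "z": -1, "hand": 44},
  {"rx": 0, "ry": 0, "rz": 0, "x": 0, "y": 0, "z": 0, "hand": 44},
])

```text
time_s: 9.88
eef_pos: [566.1, -11.1, 154.3]
ee_rot: [0.537, 0.462, 0.532, -0.464]
force: [2.2, -16.0, 5.2]
grip_width: 0.519
```

Run:
```python
from h import *
import cv2
s=sense();print(s["time_s"],s["eef_pos"],s["force"],s["grip_width"])
a=capture("wrist");cv2.imwrite("pics/w8f.png",a[:,:,::-1]);a=a[100:370,150:420,::-1]
cv2.imwrite("pics/w8.png",cv2.resize(a,(540,540)))
a=capture("top")[120:300,200:400,::-1]
cv2.imwrite("pics/t8.png",cv2.resize(a,None,fx=4,fy=3.3333,interpolation=cv2.INTER_CUBIC))
a=capture("scene")[160:280,210:350,::-1];cv2.imwrite("pics/s8.png",cv2.resize(a,None,fx=4,fy=4,interpolation=cv2.INTER_CUBIC))
```

```text
9.875 [566.102134   -11.14246298 154.31951641] [  2.21683583 -15.96136665   5.23728842] 0.5187250960052062
```

View pics/w8.png

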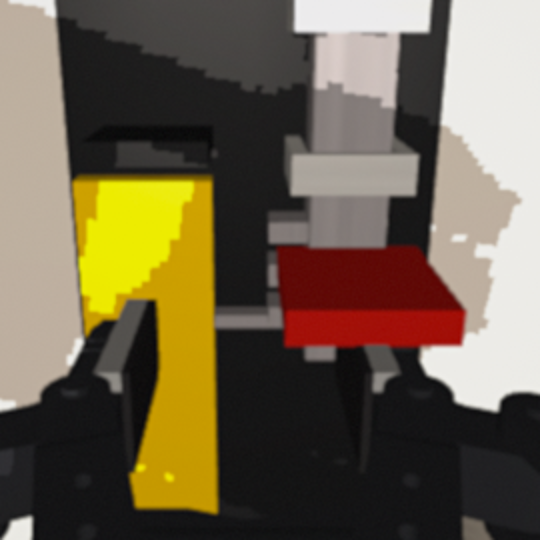

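View pics/t8.png

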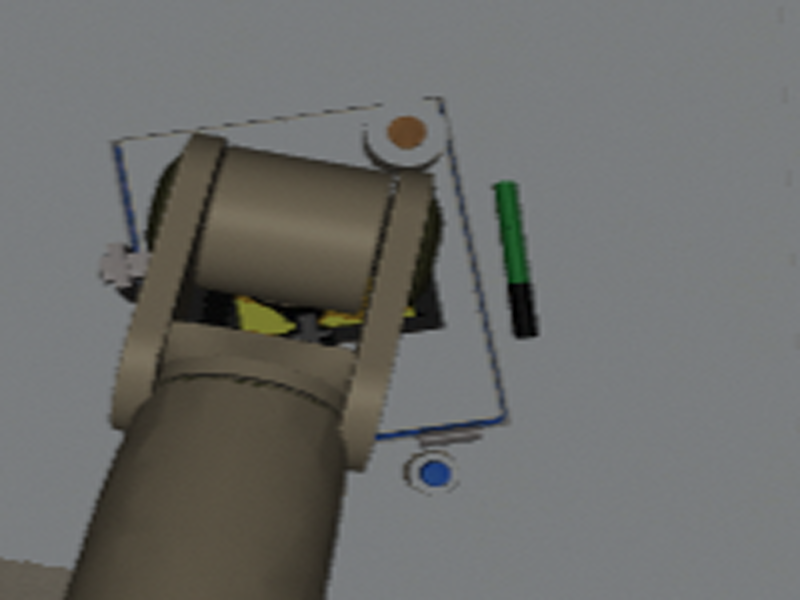

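View pics/s8.png

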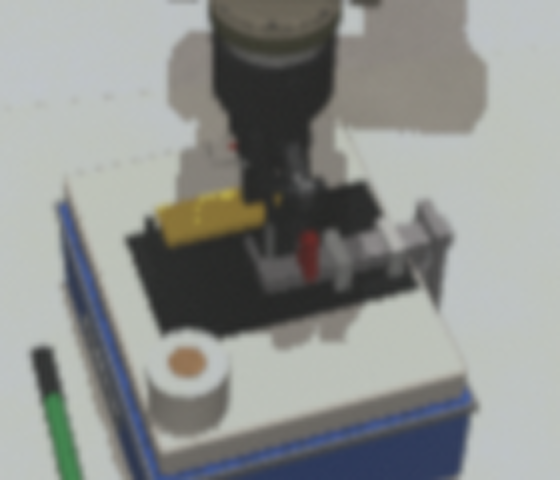

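Run:
```python
from h import *
s=sense();pos=np.array(s["eef_pos"]);Rt=toolR()
g=lambda x,y:(150+x/2,100+y/2)
Rc=Ro.from_euler("z",.143).as_matrix();c=np.array([545.54,-29.0,0])
C=lambda p:((p-c)@Rc).round(1)
print("catch front",C(wray(g(74,177),157.,pos,Rt)),C(wray(g(213,177),157.,pos,Rt)))
print("tab back",C(wray(g(286,346),183,pos,Rt)),C(wray(g(462,346),183,pos,Rt)))
print("tab front",C(wray(g(284,311),183,pos,Rt)),C(wray(g(463,309),183,pos,Rt)))
print("initial tab back",C(np.array([579.3,-37.4,183])),C(np.array([614.7,-32.3,183])))
print("finger front",C(pos+Rt@[-3,25,-11]),s["force"])
```

```text
catch front [-15.4  53.8 157. ] [ 16.5  53.9 157. ]
tab back [ 32.2  24.9 183. ] [ 67.9  24.9 183. ]
tab front [ 31.6  32.7 183. ] [ 67.3  33.1 183. ]
initial tab back [ 32.2 -13.1 183. ] [ 68.  -13.1 183. ]
finger front [ 47.9  25.8 157.3] [  0.97608761 -14.94758053   5.71525107]
```

The bolt is at its stop: the push force jumped while motion ceased, and the measured travel is about 38–39 mm plus the initial offset. I'll ease off the push, then lift straight up.

Call:
jog_arm([
  {"rx": 0, "ry": 0, "rz": 0, "x": 0, "y": 0, "z": 2, "hand": 44},
  {"rx": 0, "ry": 0, "rz": 0, "x": 0, "y": 0, "z": 0, "hand": 44},
])

```text
time_s: 10.28
eef_pos: [566.1, -11.3, 154.2]
ee_rot: [0.536, 0.463, 0.534, -0.463]
force: [0.9, -7.0, 6.6]
grip_width: 0.518
```

Call:
jog_arm([
  {"rx": 0, "ry": 0, "rz": 0, "x": -3, "y": 0, "z": 0, "hand": 44},
  {"rx": 0, "ry": 0, "rz": 0, "x": -3, "y": 0, "z": 0, "hand": 44},
  {"rx": 0, "ry": 0, "rz": 0, "x": -3, "y": 0, "z": 0, "hand": 44},
  {"rx": 0, "ry": 0, "rz": 0, "x": -3, "y": 0, "z": 0, "hand": 44},
])

```text
time_s: 10.78
eef_pos: [565.4, -11.2, 164.8]
ee_rot: [0.535, 0.462, 0.534, -0.463]
force: [1.9, -8.0, -6.7]
grip_width: 0.514
```

Run:
```python
from h import *
import cv2
s=sense();print(s["time_s"],s["eef_pos"],s["force"],s["grip_width"])
a=capture("wrist")[100:370,150:420,::-1]
cv2.imwrite("pics/w9.png",cv2.resize(a,(540,540)))
```

```text
10.775 [565.41285021 -11.24185283 164.82873944] [ 1.8835054  -7.97655529 -6.70861111] 0.5142981586643905
```

View pics/w9.png

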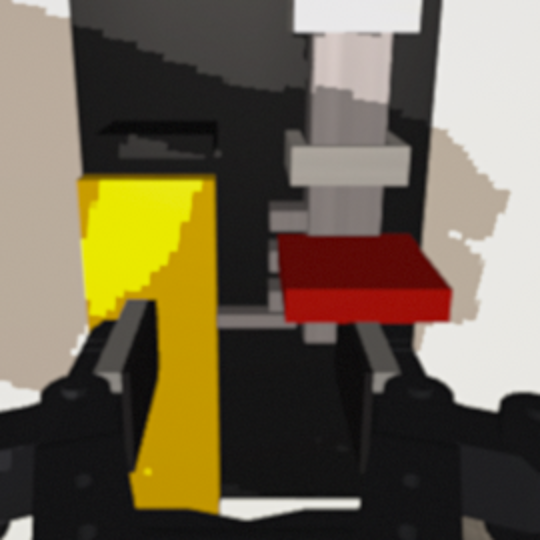

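The finger is still rubbing on the tab (−8 N in y, −6.7 N in z). I'll back away from the tab before lifting any more.

Call:
jog_arm([
  {"rx": 0, "ry": 0, "rz": 0, "x": 0, "y": 0, "z": 2, "hand": 44},
  {"rx": 0, "ry": 0, "rz": 0, "x": 0, "y": 0, "z": 2, "hand": 44},
  {"rx": 0, "ry": 0, "rz": 0, "x": 0, "y": 0, "z": 0, "hand": 44},
])

```text
time_s: 11.2
eef_pos: [565.9, -13.9, 165.4]
ee_rot: [0.535, 0.462, 0.535, -0.462]
force: [0.6, 0.9, -0.3]
grip_width: 0.519
```

Call:
jog_arm([
  {"rx": 0, "ry": 0, "rz": 0, "x": -5, "y": 0, "z": 0, "hand": 44},
  {"rx": 0, "ry": 0, "rz": 0, "x": -15, "y": 0, "z": 0, "hand": 44},
  {"rx": 0, "ry": 0, "rz": 0, "x": -20, "y": 0, "z": 0, "hand": 44},
  {"rx": 0, "ry": 0, "rz": 0, "x": -20, "y": 0, "z": 0, "hand": 44},
  {"rx": 0, "ry": 0, "rz": 0, "x": 0, "y": 0, "z": 0, "hand": 44},
])

```text
time_s: 11.82
eef_pos: [566.6, -13.9, 227.7]
ee_rot: [0.536, 0.463, 0.534, -0.462]
force: [0.4, 0.2, -0.3]
grip_width: 0.512
```

Run:
```python
from h import *
import cv2
s=sense();print(s["time_s"],s["eef_pos"],s["force"],s["grip_width"])
a=capture("wrist");cv2.imwrite("pics/w10.png",a[80:300,190:380,::-1].repeat(3,0).repeat(4,1)[:600])
a=capture("scene")[160:280,210:350,::-1];cv2.imwrite("pics/s10.png",cv2.resize(a,None,fx=4,fy=4,interpolation=cv2.INTER_CUBIC))
```

```text
11.825 [566.59204265 -13.93403569 227.71253159] [ 0.42568236  0.15540301 -0.27639404] 0.5117145816002374
```

View pics/w10.png

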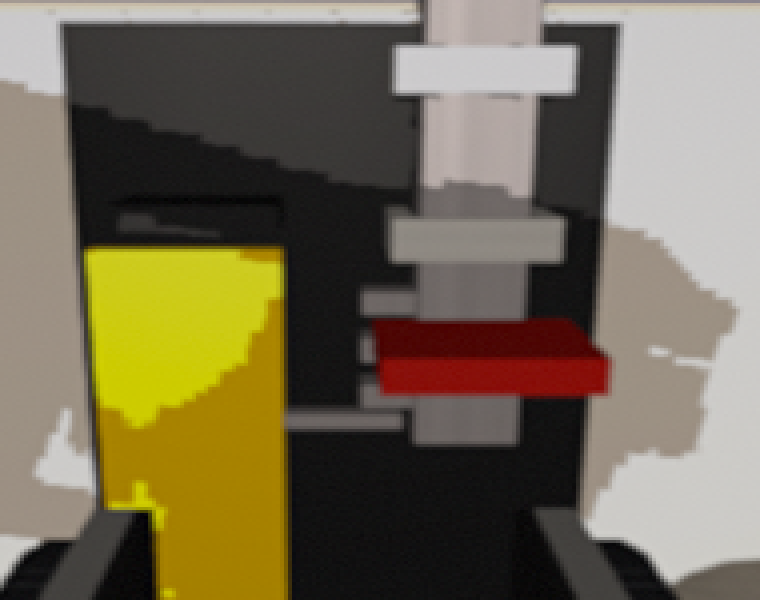

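View pics/s10.png

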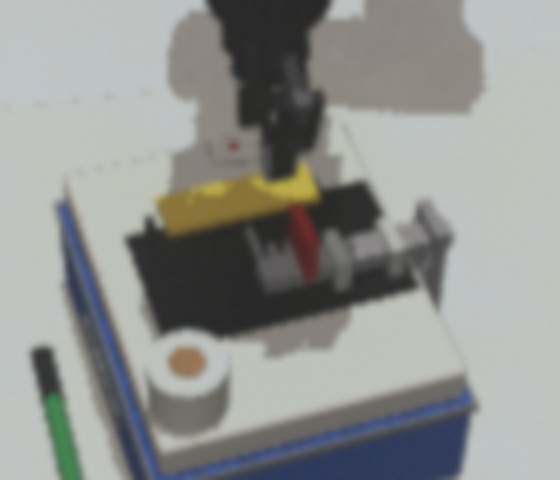

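Run:
```python
from h import *
s=sense();pos=np.array(s["eef_pos"]);Rt=toolR()
g=lambda x,y:(190+x/4,80+y/3)
Rc=Ro.from_euler("z",.143).as_matrix();c=np.array([545.54,-29.0,0])
C=lambda p:((p-c)@Rc).round(1)
for z in(166,156):print("catch front",z,C(wray(g(86,248),z,pos,Rt)),C(wray(g(285,248),z,pos,Rt)))
print("tab back",C(wray(g(381,395),183,pos,Rt)),C(wray(g(608,395),183,pos,Rt)))
```

```text
catch front 166 [-16.6  53.8 166. ] [ 15.6  53.9 166. ]
catch front 156 [-18.6  52.3 156. ] [ 15.2  52.4 156. ]
tab back [ 30.9  26.  183. ] [ 66.2  26.1 183. ]
```

```bash
python3 -c "
from rig import *
print(finish_job())"
```

```text
the job is handed in; nothing more can be done
None
```

The lid should be locked: the bolt is home in its keeper and the catch has sprung back up. The job is handed in, and `finish_job()` gave no verdict.

- **What I did:** One fingertip held the catch down about 8–9 mm at roughly 6–7 N. The other fingertip pushed the red tab along carrier +y until the push force jumped from 7 N to 16 N and motion stopped. I then eased off, let the catch up, backed away from the tab and lifted clear, finishing at about 12 s of the 38 s allowed.
- **Bolt:** The tab moved about 38–39 mm from where it started, which was 0–3 mm along its 40 mm stroke. The pictures show the bolt through the keeper and the catch's tooth behind the last comb tooth.
- **Catch:** Its front edge measures 32.2 mm wide when taken at 166 mm height, against 32 mm given, so it is up. At 156 mm height it would measure about 34 mm.
- **Carrier and other things:** In the top picture at full push, the visible carrier corners, roll, marker and blue-capped bottle had not visibly moved. The arm hid the white-capped bottle and the cassette there. The closing scene crop shows nothing disturbed, but I did not measure the bystanders again.
- **Robot:** The last force reading was near zero, with the fingers about 60 mm above the catch.

**One disagreement:** after I first eased off and lifted 10 mm, the finger was still rubbing on the tab, at about 8 N sideways and 7 N upward on the tab. Backing off 4 mm brought that to zero, and later pictures show no effect on the bolt or carrier.

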